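# Load the fresh cell into the galley portion scale

### The arm

A 6-joint arm with a two-finger parallel gripper is mounted at the origin on the work surface. World frame = base frame: x ahead of the robot, y to its left, z up, the work surface at z = 0. Lengths are in m, angles in rad, forces in N, time in s.
With the tool pointing down it reaches from about 0.275 to 0.85 m from the base axis. Payload 19 kg.
Tool frame: the origin (TCP) lies at the very end of the fingers, on their centre line; the grasp point (between the pads) lies 19 mm behind it; x points along the fingers, y is the direction in which the jaws open and shut, and the axes are right-handed (so a half turn about x gives the same grasp; the last joint's range is limited). The gripper opens to 85 mm and grips with 20 to 120 N. Pads are 22 mm wide; open, the fingers measure 114 mm over their backs; the gripper's body (76 mm by 85 mm) begins 54 mm behind the grasp point. The pads swing forward as they close: fully open they stand 13 mm farther back than shut.
Start: joints at [-1.34, 0.15, 1.437, -0, 1.554, -0.134], TCP at [0.205, -0.537, 0.204] pointing down, gripper open.
Joint ranges: [-2.8, 2.8], [-0.68, 2.1], [0.12, 2.68], [-1.39, 4.53], [0.16, 2.79], [-2.81, 2.81]. Speed limits (rad/s): [1.89, 1.89, 2.22, 3.01, 3.01, 3.01].

### API

Orientations are given as a unit quaternion [x, y, z, w].
In Python, from plant import state, imaging, bot gives the robot as it stands. The module is installed in compiled form; this text tells all that it offers.
- The arm moves only by the tool move_arm, never from a script. Its argument "increments" is a list of rows, each an object of numbers: "x", "y", "z": the shift along the world's x, y, z as a fraction of full scale; "twist": the turn about the world's z as a fraction of full scale. A call has 1 to 10 rows; each row is the pose to reach, as a shift and turn from the pose measured when the call began, turning the shorter way round; what a row does not reach only later rows make up. Full scale, the value 1, is 25 cm for a shift and 2 pi rad for a turn. A row lasts 1/10 s, in which the tool goes at most 50 mm and 8.59 degrees, less where a joint would pass 70% of its speed; a pose out of reach is approached as far as the arm can. A call with a number of a shift or a turn outside -1 to 1 is refused whole. A call with a gripper value outside its range is refused whole. "hand" is the opening, from -1 (shut) to 1 (fully open), set as the call begins (left out, the last holds). The fingers move at their own pace and stop on an object; "newtons" is the grip in N (left out, the last holds). Time passes only in rows, so rows that repeat a pose let the fingers close. It gives the time, the measured TCP pose, the force and the opening at its end, in the units of the state.
- state(): the state, without advancing time (a new reading comes with each control period).
- imaging.snapshot(name): name is "scene" or "side" or "wrist"; returns the picture (400x640x3 uint8, red, green, blue); there is no depth.
- imaging.camera_params(name): a dict with "camera_matrix" (3x3 intrinsics, pixels), "rvec" (rotation vector, rad) and "tvec" (3), from world to camera coordinates, as OpenCV has them. Camera axes: x right, y down, z forward; pixel columns grow to the right and rows downward; lengths in m; the calibration is good to about 2 mm. The wrist camera is an equidistant fisheye: a pixel r from the principal point sees the ray r / f radians off the axis. A picture is of the moment at which its call begins: read the wrist's pose just before it. camera_params takes no time and is no camera call; for the wrist camera it gives the pose at the moment of the call.
- bot.finish_job(): hands the job in, once; it reports no verdict.
Trained networks look in the newest picture that a camera, given by its name, has taken for a name from the list of things; names that differ only in an ending like _2 or _b are one class to them, and where a whole thing is asked for, a point or a joint stands for the part that bears it (a point fixed in the world has none). Each returns a list of dicts, best first, with "conf" (0 to 1); they miss things now and then, are a little off and sometimes report something else, mostly with a low value. They report only what shows in the picture. A call takes as long as a camera call. They do not tell look-alikes from the thing itself.
- imaging.regions_of(camera, thing): "pixels" (400x640 bool, what is visible of it) and "bbox" ([left, top, width, height] in pixels, round what is visible of it).
The state is a dict: "time": time; "q": joint angles; "joint_velocities": joint speeds; "tau": joint torques, N m; "eef_pos": TCP position; "tool_rot": TCP orientation; "ft_force": force on the tool from outside, world axes, zero at the start; "moment": the same for the moment, N m; "gripper_width": opening from 0.0 (shut) to 1.0 (fully open).
Only numpy, scipy, OpenCV 4.12 (cv2) and the standard library are available. Lean on these libraries where they do the work, as an engineer would, in place of code of your own. Each camera call takes 0.05 s, during which the arm holds its last target.

### The job

Put the blue fresh cell into the round battery well of the white portion scale, brass cap up: stand its lower end on the spring contact down in the well, then press the capped end down until the orange catch snaps over it, and let go so that it stays held down. Leave the red used cell standing where it is.

Things in the scene. Friction and masses are not known exactly. Their poses are not given: they have to be found in the camera images.
- fresh_cell_center (a point): The fresh cell: an upright blue cylinder with a white band near the top, 32 mm in diameter, 70 mm tall in all (64 mm to the flat shoulder, then a brass cap 16 mm across and 6 mm high), about 140 g. It stands loose on the bench, cap up. The point is its centre, half-way up (35 mm above its underside); z points to the cap.
- scale: White portion scale, fixed. Origin: on the bench, under the upright axis of its battery well; z up. Well: in a 100 mm square deck, top at 72 mm; funnel 55 mm wide narrowing in 24 mm to a 35 mm bore. In it a sprung contact, top at 30 mm: bears the cell's weight, yields at 3 N, 8 N at its stop 16 mm lower. Grey back-rest on +x side, 17 mm from axis, flared, up to 120 mm. Platform top 59 mm, on +y.
- catch (a joint): Orange sprung catch, 16 mm wide, on the deck at the well's -x side; value: m pushed outward, 0 free, 0.016 most. Ramp from 117 mm above the bench down to a nose at 82 to 85 mm, 10.5 mm from the axis. A cell pushed down moves it aside (few N); pressed 14 to 15 mm below where it first stood, it snaps over the shoulder and holds it (cap top at 88 mm). Fingers either side along scale y clear it.
- used_cell_center (a point): A used cell, not to be moved: same size and shape as the fresh one but with a red jacket, standing loose on the bench. The point is its centre, half-way up (35 mm).
Not all that is in view belongs to the job. Of the things that look like the part that bears fresh_cell_center, the middle-sized one is meant.

How it is judged:
By the outcome, as a careful person would: the job done as asked, in the order asked, and still so for the second after the job is handed in, with the robot touching nothing.
It also fails if it takes over 46 s, if anything falls off the work surface, if the arm or the gripper's body presses on something with over 40 N, if the wrist force passes 120 N, or if a joint passes its speed limit or range.

## Working session

There is one attempt and no reset: what is moved stays moved. The work goes in short steps, Python scripts to look and compute and a tool call to move; the robot and the scene stay as the last step left them, time stands still between calls to the robot, and variables do not carry over. Pictures are saved under pics/ and viewed, and the job is handed in when it is done.

Besides the shell and the picture viewer there is one more tool, called after "Call:" as a command line: name --argument value ..., lists and objects as JSON in quotes. move_arm: Moves the arm, as the interface text tells. Shift numbers are shares of 25 cm and turn numbers shares of 2 pi rad, none past 1 either way. Its arguments: {"type":"object","properties":{"increments":{"type":"array"},"hand":{"type":"number"},"newtons":{"type":"number"}},"required":["increments"]}

```bash
mkdir -p pics; cat > h.py <<'E'
import numpy as np, cv2
from plant import state, imaging, bot
def cam(n):
    p=imaging.camera_params(n); R=cv2.Rodrigues(np.array(p['rvec'],float))[0]
    return np.array(p['camera_matrix'],float),R,np.array(p['tvec'],float).ravel()
def proj(n,P,c=None):
    K,R,t=c or cam(n); P=np.atleast_2d(P); C=P@R.T+t
    if n=='wrist':
        r=np.hypot(C[:,0],C[:,1]); th=np.arctan2(r,C[:,2]); s=th/np.maximum(r,1e-9)
        x=C[:,0]*s; y=C[:,1]*s
    else: x=C[:,0]/C[:,2]; y=C[:,1]/C[:,2]
    return np.c_[K[0,0]*x+K[0,2],K[1,1]*y+K[1,2]]
def ray(n,uv,c=None):
    K,R,t=c or cam(n); x=(uv[0]-K[0,2])/K[0,0]; y=(uv[1]-K[1,2])/K[1,1]
    if n=='wrist':
        th=np.hypot(x,y); s=np.sin(th)/max(th,1e-9); d=np.array([x*s,y*s,np.cos(th)])
    else: d=np.array([x,y,1.])
    return -R.T@t, R.T@d
def onz(n,uv,z,c=None):
    o,d=ray(n,uv,c); return o+d*(z-o[2])/d[2]
def save(n,img): cv2.imwrite('pics/'+n+'.png',img[...,::-1])
E
python3 - <<'E'
from h import *
for n in ['scene','side','wrist']:
    im=imaging.snapshot(n); save(n+'0',im); np.save(n+'0.npy',im)
    K,R,t=cam(n); print(n,K[0,0],K[0,2],K[1,2],-R.T@t,R[2])
    for th in ['fresh_cell_center','scale','catch','used_cell_center']:
        for d in imaging.regions_of(n,th): print(th,round(d['conf'],2),d['bbox'],int(d['pixels'].sum()))
s=state();print(s['time'],s['eef_pos'],s['tool_rot'])
E
```

```text
scene 505.2530047720722 321.5010192276813 198.9691208997601 [ 1.04092508 -0.14040512  0.74094669] [-0.56571515  0.12664306 -0.81481771]
fresh_cell_center 0.72 [233.2, 239.1, 27.3, 34.3] 676
fresh_cell_center 0.59 [237.1, 215.2, 15.7, 23.9] 263
fresh_cell_center 0.57 [274.2, 207.8, 30.9, 45.6] 1199
scale 0.88 [352.3, 132.0, 199.5, 105.7] 17150
catch 0.55 [374.4, 132.4, 19.7, 23.2] 266
used_cell_center 0.94 [163.4, 171.5, 28.5, 35.7] 637
side 483.0958129287072 320.3422599231381 192.13138325209061 [0.42172148 0.4634277  0.67551545] [ 0.15157601 -0.61866762 -0.7708924 ]
fresh_cell_center 0.86 [284.5, 122.0, 21.1, 18.5] 332
fresh_cell_center 0.61 [283.8, 140.0, 25.8, 50.7] 1185
fresh_cell_center 0.59 [321.4, 140.0, 14.3, 20.9] 259
scale 0.63 [139.7, 211.3, 218.2, 188.7] 24366
catch 0.7 [313.7, 235.7, 25.5, 28.8] 391
used_cell_center 0.71 [376.4, 106.1, 20.9, 28.2] 520
wrist 309.70691628693146 320.8707841456483 204.64347092152263 [ 0.2765191  -0.50917721  0.37388508] [-0.27637027 -0.10592599 -0.95519587]
0.75 [ 0.20510659 -0.53714135  0.20437464] [-0.69537526 -0.12828242  0.69538319 -0.12821502]
```

View pics/scene0.png

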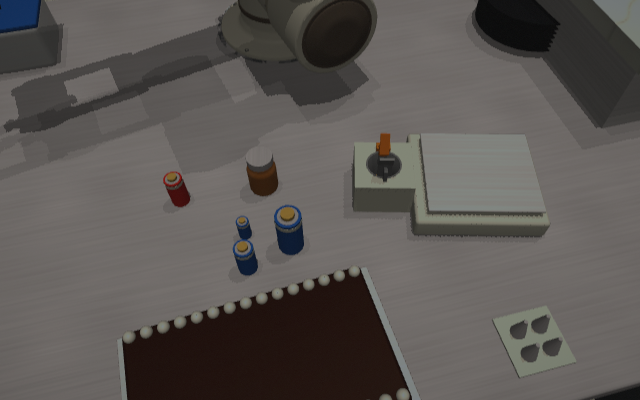

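View pics/side0.png

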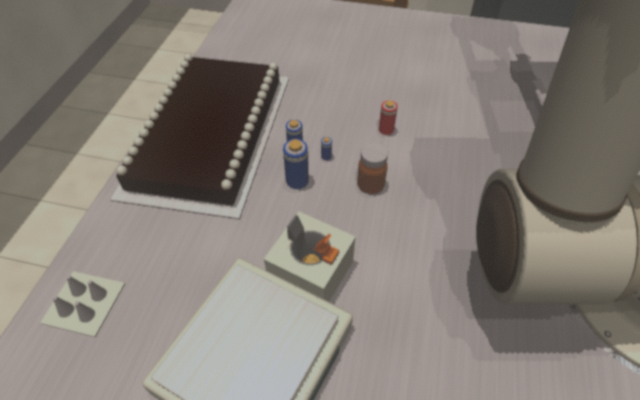

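View pics/wrist0.png

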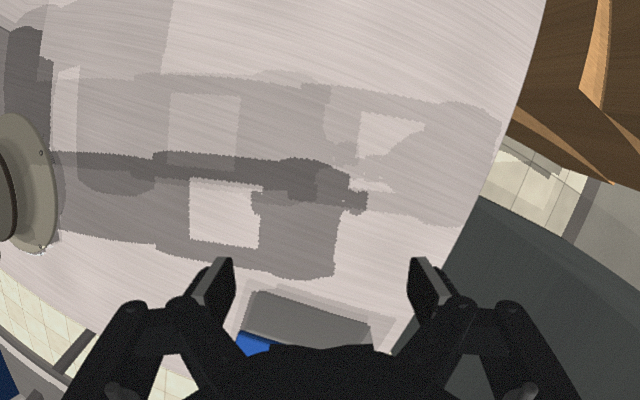

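Three blue look-alikes are in the scene view: small (244,227), middle (246,257) and large (289,230). In the side view they are at (327,148), (294,130) and (296,163). The red cell at (177,188) and the brown jar at (262,172) could also be confused with it. I choose the middle one and will check its size in a crop.

```bash
python3 - <<'E'
from h import *
a=np.load('scene0.npy')[160:290,150:320]; b=np.load('side0.npy')[90:200,270:410]
save('crop_s',cv2.resize(a,None,fx=4.5,fy=4.5,interpolation=cv2.INTER_CUBIC))
save('crop_d',cv2.resize(b,None,fx=5,fy=5,interpolation=cv2.INTER_CUBIC))
a=np.load('scene0.npy')[120:250,340:470]; b=np.load('side0.npy')[200:310,250:370]
save('crop_s2',cv2.resize(a,None,fx=4.5,fy=4.5,interpolation=cv2.INTER_CUBIC))
save('crop_d2',cv2.resize(b,None,fx=5,fy=5,interpolation=cv2.INTER_CUBIC))
E
```

```text
(no output)
```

View pics/crop_s.png

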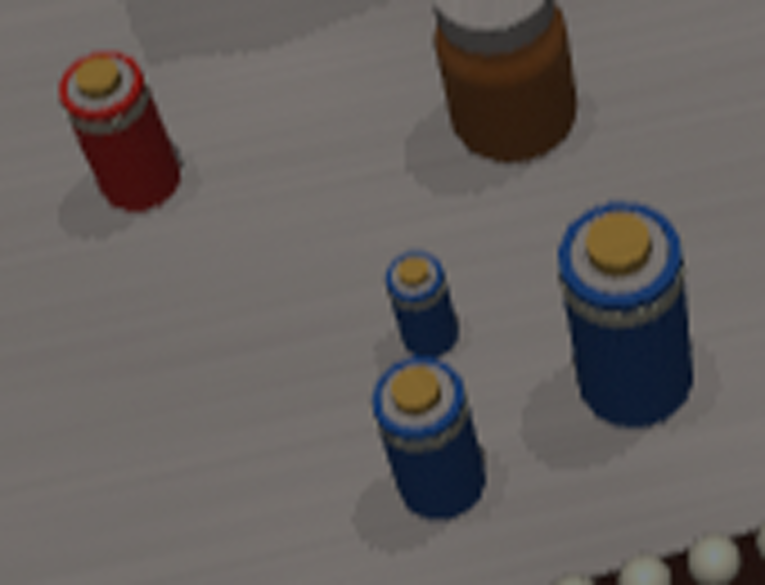

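View pics/crop_d.png

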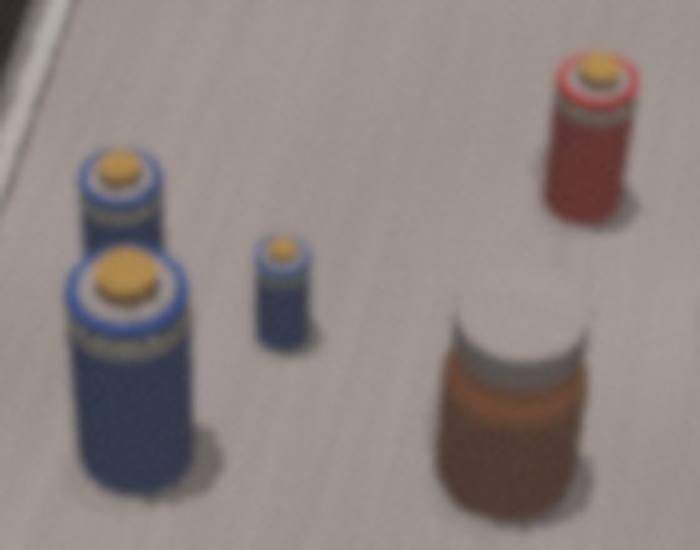

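View pics/crop_s2.png

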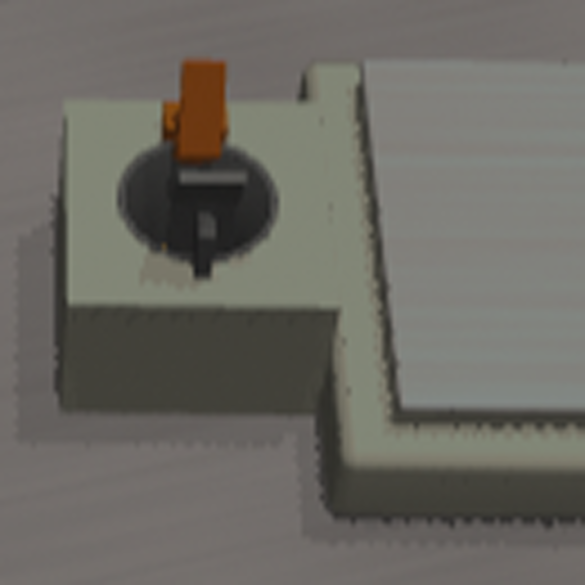

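View pics/crop_d2.png

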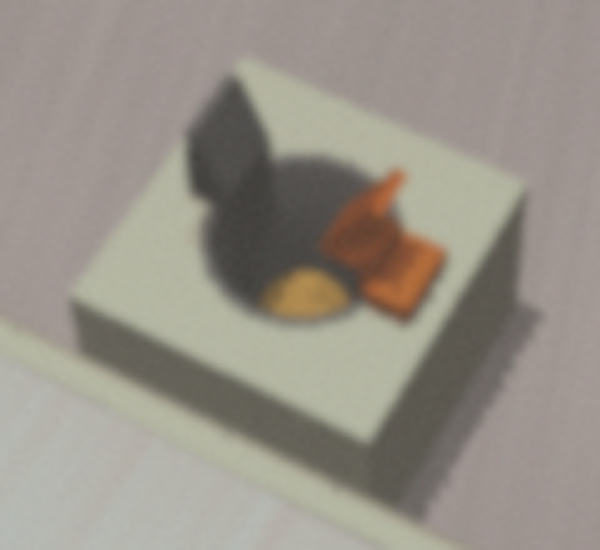

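```bash
cat > m.py <<'E'
from h import *
from scipy.optimize import least_squares
S=lambda x,y,ox,oy,f:np.array([(x+.5)/f-.5+ox,(y+.5)/f-.5+oy])
cs,cd=cam('scene'),cam('side')
def two(us,ud,name):
    o1,d1=ray('scene',us,cs);o2,d2=ray('side',ud,cd)
    A=np.c_[d1,-d2];l=np.linalg.lstsq(A,o2-o1,rcond=None)[0]
    p,q=o1+d1*l[0],o2+d2*l[1];print(name,((p+q)/2).round(4),'gap',np.linalg.norm(p-q).round(4))
    for z in (.07,):print('  onz',onz('scene',us,z,cs).round(4),onz('side',ud,z,cd).round(4))
two(S(415,386,150,160,4.5),S(119,165,270,90,5),'mid')
two(S(413,269,150,160,4.5),S(283,248,270,90,5),'small')
two(S(618,240,150,160,4.5),S(126,272,270,90,5),'large')
two(S(98,75,150,160,4.5),S(600,67,270,90,5),'red')
# deck corners (scale frame): -x-y, +x-y, +x+y, -x+y
C=np.array([[-.05,-.05,.072],[.05,-.05,.072],[.05,.05,.072],[-.05,.05,.072]])
obs=[('scene',0,S(66,102,340,120,4.5)),('scene',1,S(68,305,340,120,4.5)),('scene',2,S(338,307,340,120,4.5)),
('side',0,S(526,186,250,200,5)),('side',1,S(240,57,250,200,5)),('side',2,S(72,297,250,200,5)),('side',3,S(370,443,250,200,5))]
def W(p,P):
    c,s=np.cos(p[2]),np.sin(p[2]);return np.c_[P[:,0]*c-P[:,1]*s+p[0],P[:,0]*s+P[:,1]*c+p[1],P[:,2]]
for sel in (('scene','side'),('scene',),('side',)):
    f=lambda p:np.concatenate([proj(n,W(p,C[i:i+1]),cs if n=='scene' else cd)[0]-u for n,i,u in obs if n in sel])
    r=least_squares(f,[.5,0,0]);print(sel,r.x.round(4),f(r.x).round(1))
E
python3 m.py
```

```text
mid [ 0.6283 -0.1754  0.0682] gap 0.0007
  onz [ 0.6291 -0.1755  0.07  ] [ 0.6279 -0.1731  0.07  ]
small [ 0.5647 -0.1698  0.0448] gap 0.0005
  onz [ 0.5817 -0.1689  0.07  ] [ 0.5591 -0.1443  0.07  ]
large [ 0.6034 -0.0977  0.093 ] gap 0.0001
  onz [ 0.5878 -0.0963  0.07  ] [ 0.6106 -0.1198  0.07  ]
red [ 0.4632 -0.2713  0.0676] gap 0.0001
  onz [ 0.4653 -0.2709  0.07  ] [ 0.4631 -0.2684  0.07  ]
('scene', 'side') [ 0.5311  0.0849 -0.2676] [ 0.1 -1.   0.4 -0.8  1.3 -0.7  0.3 -1.2  0.3 -0.6 -0.9 -0.6 -0.2 -0.3]
('scene',) [ 0.5326  0.0834 -0.2724] [-0.3 -0.4 -0.3 -0.1  0.6  0.3]
('side',) [ 0.5306  0.0859 -0.2651] [ 0.4 -0.6  0.3  0.  -0.8  0.1  0.1  0.4]
```

```bash
python3 - <<'E'
from h import *
from scipy.spatial.transform import Rotation as Ro
s=state();R=Ro.from_quat(s['tool_rot']).as_matrix();print(R.round(3),s['gripper_width'])
a=np.arctan2(R[1,1],R[0,1]); b=np.pi/2-.268
d=(b-a+np.pi/2)%np.pi-np.pi/2
print('jaw',a,'want',b,'twist',d,d/2/np.pi)
e=s['eef_pos'];print((np.array([.6285,-.1743,.2])-e)/.25)
# cake edge check
for uv in [(250,303),(300,287),(354,270),(366,268)]:print([onz('scene',uv,z)[:2].round(3) for z in (0.,.05)])
E
```

```text
[[-0.     0.357 -0.934]
 [ 0.    -0.934 -0.357]
 [-1.    -0.    -0.   ]] 1.002032365412493
jaw -1.206035380204303 want 1.3027963267948965 twist -0.6327609465905937 -0.10070703244539976
[ 1.69357364  1.45136539 -0.01749855]
[array([ 0.693, -0.183]), array([ 0.717, -0.18 ])]
[array([ 0.686, -0.1  ]), array([ 0.71 , -0.103])]
[array([ 0.678, -0.008]), array([ 0.703, -0.017])]
[array([0.68 , 0.012]), array([0.704, 0.002])]
```

Call:
move_arm --increments '[{"x": 0.14, "y": 0.12, "twist": -0.01}, {"x": 0.28, "y": 0.24, "twist": -0.02}, {"x": 0.42, "y": 0.36, "twist": -0.03}, {"x": 0.56, "y": 0.48, "twist": -0.04}, {"x": 0.7, "y": 0.6, "twist": -0.05}, {"x": 0.84, "y": 0.72, "twist": -0.06}, {"x": 0.84, "y": 0.72, "twist": -0.06}]' --hand 0.3 --newtons 40

```text
invalid input at $.increments[0]: expected keys x, y, z, twist
```

Call:
move_arm --increments '[{"x": 0.14, "y": 0.12, "z": 0, "twist": -0.01}, {"x": 0.28, "y": 0.24, "z": 0, "twist": -0.02}, {"x": 0.42, "y": 0.36, "z": 0, "twist": -0.03}, {"x": 0.56, "y": 0.48, "z": 0, "twist": -0.04}, {"x": 0.7, "y": 0.6, "z": 0, "twist": -0.05}, {"x": 0.84, "y": 0.72, "z": 0, "twist": -0.06}, {"x": 0.84, "y": 0.72, "z": 0, "twist": -0.06}]' --hand 0.3 --newtons 40

```text
time: 1.45
eef_pos: [0.4184, -0.3537, 0.2045]
tool_rot: [0.707, -0.003, -0.707, -0.004]
ft_force: [-0.5, -0.7, 0.3]
gripper_width: 0.649
```

Call:
move_arm --increments '[{"x": 0.14, "y": 0.12, "z": 0, "twist": -0.01}, {"x": 0.28, "y": 0.24, "z": 0, "twist": -0.02}, {"x": 0.42, "y": 0.36, "z": 0, "twist": -0.03}, {"x": 0.56, "y": 0.48, "z": 0, "twist": -0.04}, {"x": 0.7, "y": 0.6, "z": 0, "twist": -0.043}, {"x": 0.84, "y": 0.718, "z": 0, "twist": -0.043}, {"x": 0.84, "y": 0.718, "z": 0, "twist": -0.043}, {"x": 0.84, "y": 0.718, "z": 0, "twist": -0.043}, {"x": 0.84, "y": 0.718, "z": 0, "twist": -0.043}]'

```text
time: 2.35
eef_pos: [0.6278, -0.175, 0.2045]
tool_rot: [0.7, -0.099, -0.7, -0.099]
ft_force: [0.5, -0.9, 0.8]
gripper_width: 0.652
```

```bash
python3 - <<'E'
from h import *
from scipy.spatial.transform import Rotation as Ro
s=state();R=Ro.from_quat(s['tool_rot']).as_matrix();print(s['eef_pos'],np.arctan2(R[1,1],R[0,1]),s['gripper_width'],s['q'])
c=cam('wrist')
im=imaging.snapshot('wrist');np.save('w1.npy',im);np.save('c1.npy',np.array([*c],dtype=object),allow_pickle=True)
print(-c[1].T@c[2])
for d in imaging.regions_of('wrist','fresh_cell_center'): print(d['conf'],d['bbox'])
v=im.copy()
for z,r in ((.064,.016),(.07,.008),(0,.016)):
    t=np.linspace(0,2*np.pi,40);P=np.c_[.6285+r*np.cos(t),-.1743+r*np.sin(t),0*t+z]
    for u in proj('wrist',P,c): cv2.circle(v,tuple(int(k) for k in u.round()),0,(0,255,0),-1)
save('w1',v)
E
```

```text
[ 0.62779212 -0.1750443   0.20449262] -1.8517702275360404 0.6519870940794047 [-3.90311941e-01  3.10934150e-01  1.24165879e+00  5.18440879e-04
  1.58817932e+00  1.46146770e+00]Traceback (most recent call last):
  File "<stdin>", line 5, in <module>
ValueError: could not broadcast input array from shape (3,3) into shape (3,)
```

```bash
cat > w.py <<'E'
import sys,pickle
from h import *
def shot(name,cam_='wrist'):
    c=cam(cam_); im=imaging.snapshot(cam_); pickle.dump((im,c),open(name+'.pkl','wb')); return im,c
def ring(v,n,c,x,y,z,r,col=(0,255,0),f=1,ox=0,oy=0):
    t=np.linspace(0,2*np.pi,120);P=np.c_[x+r*np.cos(t),y+r*np.sin(t),0*t+z]
    for u in proj(n,P,c):
        cv2.circle(v,(int((u[0]-ox+.5)*f),int((u[1]-oy+.5)*f)),0,col,-1)
E
python3 - <<'E'
from w import *
im,c=shot('w1')
print(-c[1].T@c[2])
for d in imaging.regions_of('wrist','fresh_cell_center'): print(d['conf'],d['bbox'])
u0=proj('wrist',[[.6285,-.1743,.05]],c)[0];print(u0)
save('w1',im)
ox,oy=int(u0[0])-70,int(u0[1])-60;f=5
v=cv2.resize(im[max(oy,0):oy+115,ox:ox+150],None,fx=f,fy=f,interpolation=cv2.INTER_CUBIC)
for z,r in ((.064,.016),(.07,.008),(0,.016)): ring(v,'wrist',c,.6285,-.1743,z,r,f=f,ox=ox,oy=max(oy,0))
save('w1c',v)
E
```

```text
[ 0.70086464 -0.19496667  0.37429989]
0.88 [232.9, 189.6, 50.1, 63.9]
0.6 [306.2, 160.6, 31.1, 38.2]
0.57 [321.3, 213.0, 17.9, 28.8]
[320.81746307 182.81337843]
```

View pics/w1.png

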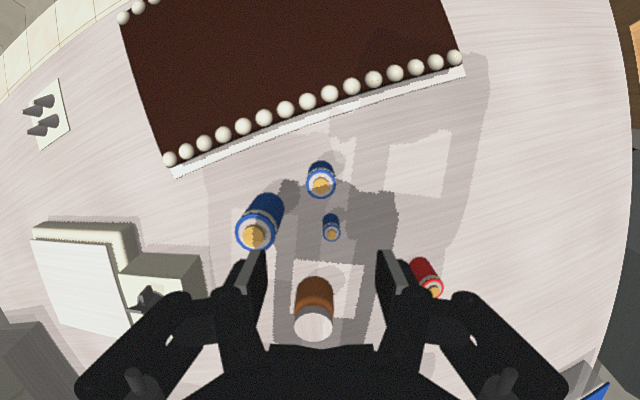

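View pics/w1c.png

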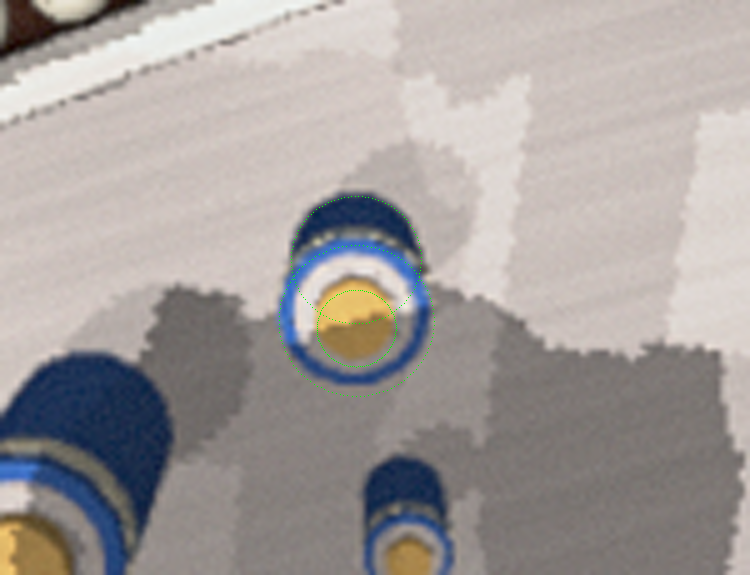

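The wrist crop shows the middle blue cell at about (321,180) with the predicted 32 mm rings on it to about 1 px. The small cell at (331,227) and the large one at (258,225) are clear of the jaw line, so I go down.

Call:
move_arm --increments '[{"x": 0.005, "y": 0.002, "z": -0.15, "twist": 0.002}, {"x": 0.005, "y": 0.002, "z": -0.3, "twist": 0.002}, {"x": 0.005, "y": 0.002, "z": -0.42, "twist": 0.002}, {"x": 0.005, "y": 0.002, "z": -0.52, "twist": 0.002}, {"x": 0.005, "y": 0.002, "z": -0.6, "twist": 0.002}, {"x": 0.005, "y": 0.002, "z": -0.638, "twist": 0.002}, {"x": 0.005, "y": 0.002, "z": -0.638, "twist": 0.002}, {"x": 0.005, "y": 0.002, "z": -0.638, "twist": 0.002}]'

```text
time: 3.3
eef_pos: [0.6293, -0.1752, 0.0465]
tool_rot: [0.702, -0.095, -0.7, -0.095]
ft_force: [0.5, 0.3, 0.0]
gripper_width: 0.649
```

```bash
python3 - <<'E'
from w import *
s=state();print(s['eef_pos'],s['ft_force'])
for n in ('side','scene'):
    im,c=shot(n+'2',n)
    u=proj(n,[[.6285,-.1743,.06]],c)[0]; ox,oy=int(u[0])-60,int(u[1])-60
    save(n+'2',cv2.resize(im[oy:oy+100,ox:ox+120],None,fx=5,fy=5,interpolation=cv2.INTER_CUBIC))
E
```

```text
[ 0.62929624 -0.17518722  0.04650635] [0.53604319 0.29425574 0.01485645]
```

View pics/side2.png

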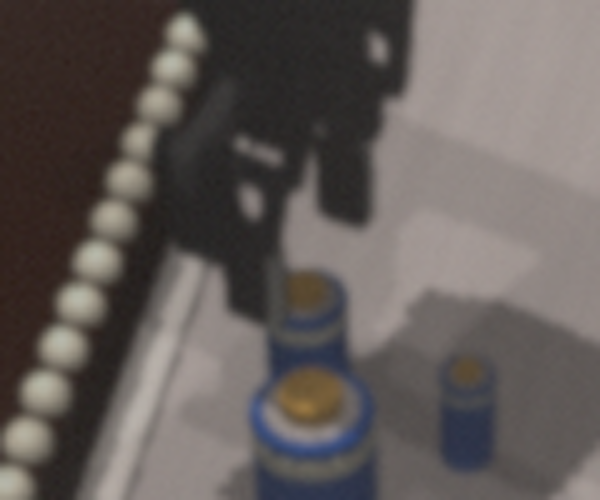

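View pics/scene2.png

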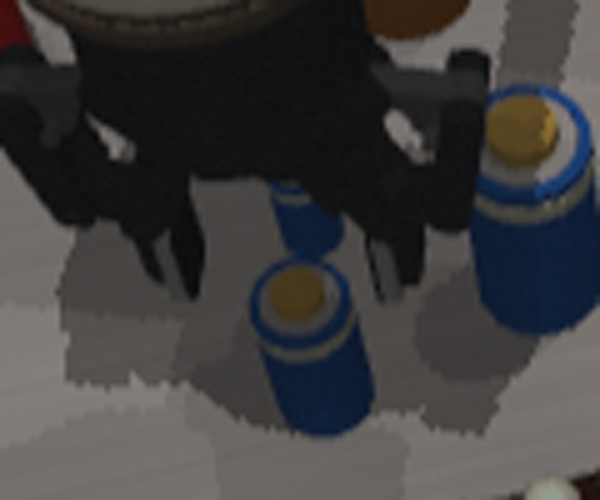

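```bash
cat > t.py <<'E'
from w import *
def tri(us,ud):
    cs,cd=cam('scene'),cam('side')
    o1,d1=ray('scene',us,cs);o2,d2=ray('side',ud,cd)
    l=np.linalg.lstsq(np.c_[d1,-d2],o2-o1,rcond=None)[0]
    p,q=o1+d1*l[0],o2+d2*l[1];return ((p+q)/2).round(4),np.linalg.norm(p-q).round(4)
E
python3 - <<'E'
from t import *
cs,cd=cam('scene'),cam('side')
us=proj('scene',[[.6285,-.1743,.06]],cs)[0].astype(int)-60; ud=proj('side',[[.6285,-.1743,.06]],cd)[0].astype(int)-60
F=lambda x,y,o:np.array([(x+.5)/5-.5,(y+.5)/5-.5])+o
print('left/-y? scene left tip vs side far tip',tri(F(185,297,us),F(345,225,ud)))
print('right scene tip vs side near tip',tri(F(390,297,us),F(262,325,ud)))
for z in (.0465,.06,.07):
  for sgn in (-1,1):
    P=np.array([.6293+sgn*.0275*.265,-.1752+sgn*.0275*.964,z]);
    a=(proj('scene',P,cs)[0]-us)*5;b=(proj('side',P,cd)[0]-ud)*5;print(z,sgn,a.round(),b.round())
E
```

```text
left/-y? scene left tip vs side far tip (array([ 0.6223, -0.2094,  0.069 ]), np.float64(0.001))
right scene tip vs side near tip (array([ 0.6378, -0.1487,  0.0693]), np.float64(0.002))
0.0465 -1 [219. 324.] [340. 282.]
0.0465 1 [393. 326.] [265. 370.]
0.06 -1 [212. 302.] [338. 255.]
0.06 1 [388. 305.] [263. 344.]
0.07 -1 [206. 286.] [337. 235.]
0.07 1 [384. 288.] [261. 324.]
```

The fingertips triangulate at z≈0.069, higher than the pose alone implies. Part of that is swing-back of the open pads. I go lower, close, and check the overlap.

Call:
move_arm --increments '[{"x": 0, "y": 0, "z": -0.05, "twist": 0}, {"x": 0, "y": 0, "z": -0.05, "twist": 0}, {"x": 0, "y": 0, "z": -0.05, "twist": 0}]'

```text
time: 3.7
eef_pos: [0.6293, -0.175, 0.0339]
tool_rot: [0.702, -0.095, -0.7, -0.095]
ft_force: [-0.3, 0.4, 0.5]
gripper_width: 0.646
```

Call:
move_arm --increments '[{"x": 0, "y": 0, "z": 0, "twist": 0}, {"x": 0, "y": 0, "z": 0, "twist": 0}, {"x": 0, "y": 0, "z": 0, "twist": 0}, {"x": 0, "y": 0, "z": 0, "twist": 0}, {"x": 0, "y": 0, "z": 0, "twist": 0}]' --hand -0.1

```text
time: 4.2
eef_pos: [0.6294, -0.175, 0.034]
tool_rot: [0.702, -0.095, -0.7, -0.095]
ft_force: [0.1, 1.1, 0.1]
gripper_width: 0.45
```

```bash
python3 - <<'E'
from w import *
s=state();print(s['eef_pos'],s['ft_force'])
for n in ('side','scene'):
    im,c=shot(n+'3',n)
    u=proj(n,[[.6285,-.1743,.06]],c)[0]; ox,oy=int(u[0])-60,int(u[1])-60;print(ox,oy)
    v=cv2.resize(im[oy:oy+100,ox:ox+120],None,fx=5,fy=5,interpolation=cv2.INTER_CUBIC)
    save(n+'3',cv2.convertScaleAbs(v,alpha=1.8))
E
```

```text
[ 0.62938514 -0.17503154  0.03403681] [0.13138658 1.09294618 0.10286771]
233 66
183 188
```

View pics/side3.png

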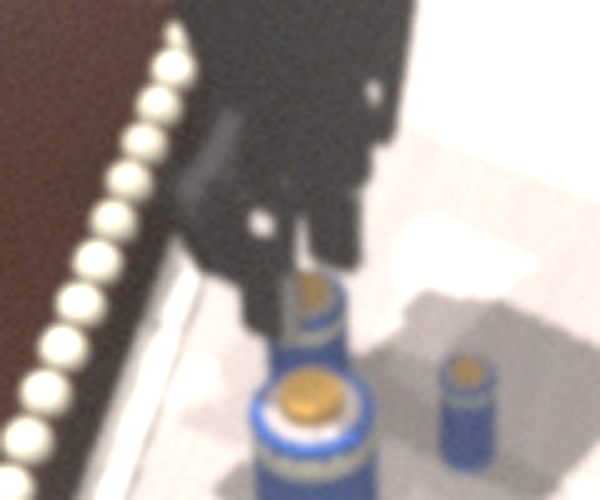

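View pics/scene3.png

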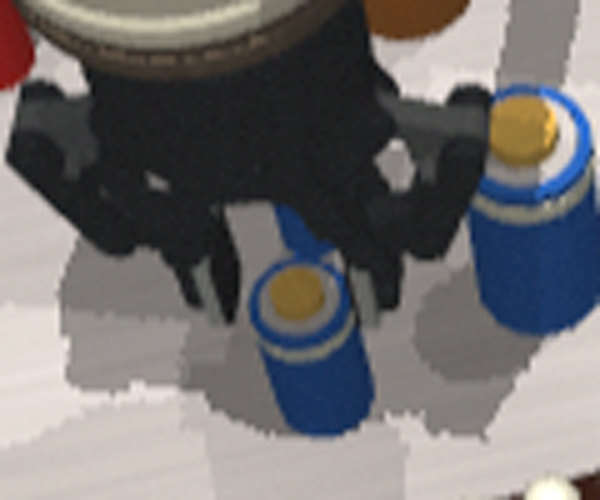

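```bash
python3 - <<'E'
from t import *
F=lambda x,y,o:np.array([(x+.5)/5-.5,(y+.5)/5-.5])+np.array(o)
us=(183,188);ud=(233,66)
print(tri(F(225,322,us),F(345,268,ud)))
print(tri(F(370,326,us),F(277,340,ud)))
E
```

```text
(array([ 0.6224, -0.2014,  0.0526]), np.float64(0.005))
(array([ 0.6362, -0.1572,  0.0535]), np.float64(0.0038))
```

Measured tip height is now about 0.053 with the shoulder at 0.064. I lower 5 mm more for overlap and grip.

Call:
move_arm --increments '[{"x": 0, "y": 0, "z": -0.02, "twist": 0}, {"x": 0, "y": 0, "z": -0.02, "twist": 0}]'

```text
time: 4.5
eef_pos: [0.629, -0.1749, 0.0281]
tool_rot: [0.701, -0.095, -0.7, -0.095]
ft_force: [-0.8, -0.2, 0.8]
gripper_width: 0.445
```

Call:
move_arm --increments '[{"x": 0, "y": 0, "z": 0, "twist": 0}, {"x": 0, "y": 0, "z": 0, "twist": 0}, {"x": 0, "y": 0, "z": 0, "twist": 0}, {"x": 0, "y": 0, "z": 0, "twist": 0}, {"x": 0, "y": 0, "z": 0, "twist": 0}]' --hand -0.6 --newtons 40

```text
time: 5.0
eef_pos: [0.6291, -0.175, 0.0284]
tool_rot: [0.701, -0.095, -0.7, -0.095]
ft_force: [-0.7, -1.5, 5.5]
gripper_width: 0.334
```

```bash
python3 - <<'E'
from w import *
s=state();print(s['eef_pos'],s['ft_force'])
for n in ('side','scene'):
    im,c=shot(n+'4',n)
    u=proj(n,[[.6285,-.1743,.06]],c)[0]; ox,oy=int(u[0])-60,int(u[1])-60;print(ox,oy)
    v=cv2.resize(im[oy:oy+100,ox:ox+120],None,fx=5,fy=5,interpolation=cv2.INTER_CUBIC)
    save(n+'4',cv2.convertScaleAbs(v,alpha=1.8))
E
```

```text
[ 0.62912089 -0.17497095  0.02838821] [-0.74789586 -1.4995299   5.48811263]
233 66
183 188
```

View pics/side4.png

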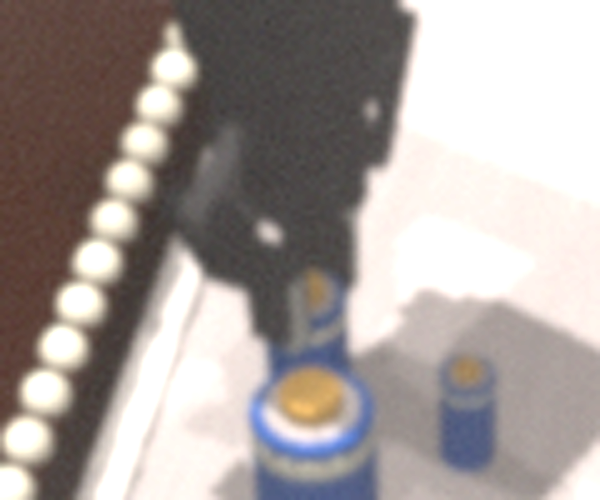

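View pics/scene4.png

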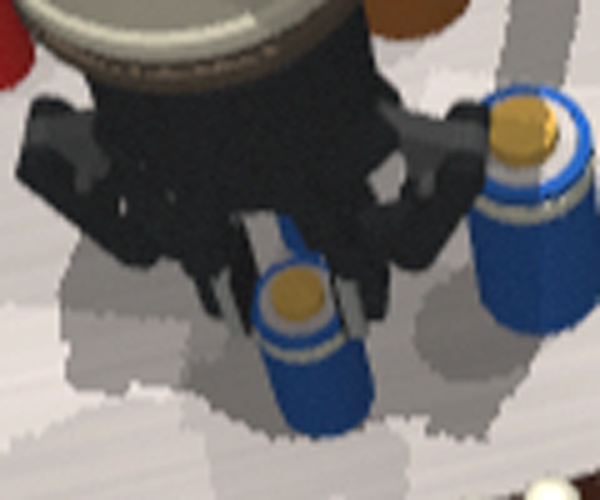

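Call:
move_arm --increments '[{"x": 0, "y": 0, "z": 0.02, "twist": 0}, {"x": 0, "y": 0, "z": 0.1, "twist": 0}, {"x": 0, "y": 0, "z": 0.25, "twist": 0}, {"x": 0, "y": 0, "z": 0.4, "twist": 0}, {"x": 0, "y": 0, "z": 0.55, "twist": 0}, {"x": 0, "y": 0, "z": 0.64, "twist": 0}, {"x": 0, "y": 0, "z": 0.64, "twist": 0}, {"x": 0, "y": 0, "z": 0.64, "twist": 0}]'

```text
time: 5.9
eef_pos: [0.629, -0.1749, 0.1879]
tool_rot: [0.701, -0.095, -0.7, -0.095]
ft_force: [0.1, -0.6, -2.0]
gripper_width: 0.336
```

```bash
python3 - <<'E'
from w import *
from scipy.spatial.transform import Rotation as Ro
s=state();R=Ro.from_quat(s['tool_rot']).as_matrix();print(s['eef_pos'],s['ft_force'],np.arctan2(R[1,1],R[0,1]))
for n in ('side','scene','wrist'):
    im,c=shot(n+'5',n)
    save(n+'5',cv2.convertScaleAbs(im,alpha=1.4))
e=s['eef_pos'];print((np.array([.5315,.0847])-e[:2])/.25)
E
```

```text
[ 0.62898647 -0.17485087  0.187943  ] [ 0.06613348 -0.61761147 -2.00343309] -1.8401758272319384
[-0.38994588  1.03820348]
```

View pics/scene5.png

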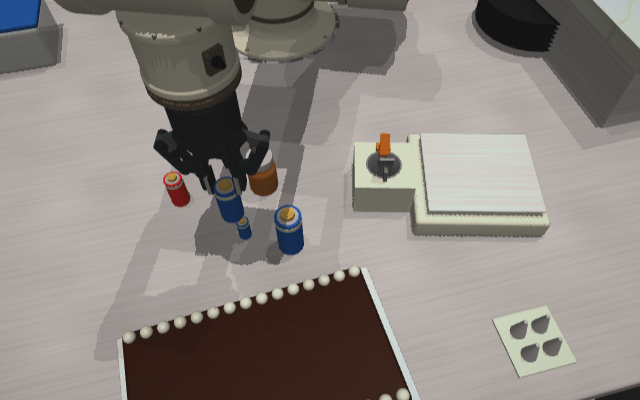

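View pics/side5.png

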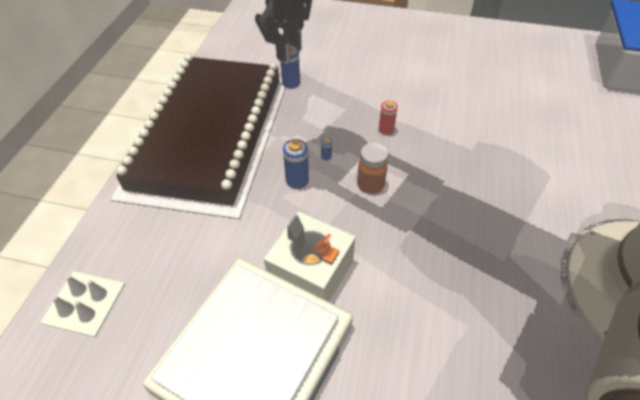

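View pics/wrist5.png

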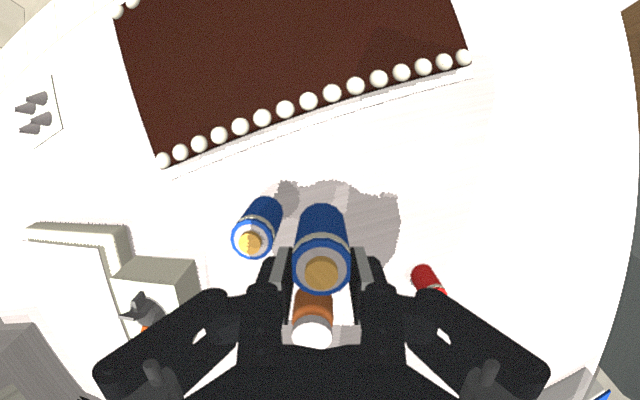

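```bash
python3 - <<'E'
from w import *
e=np.array([.6290,-.1749,.1879]); dz=.1879-.0284
im,c=pickle.load(open('wrist5.pkl','rb'))
ox,oy,f=265,190,6
v=cv2.resize(im[oy:oy+105,ox:ox+115],None,fx=f,fy=f,interpolation=cv2.INTER_CUBIC)
for z,r in ((.064,.016),(.07,.008),(0,.016)): ring(v,'wrist',c,e[0],e[1],z+dz,r,f=f,ox=ox,oy=oy)
save('w5c',v)
for n in ('scene','side'):
    im,c=pickle.load(open(n+'5.pkl','rb'))
    u=proj(n,[[e[0],e[1],dz+.035]],c)[0].astype(int);ox,oy=u-35
    v=cv2.resize(im[max(oy,0):oy+70,ox:ox+70],None,fx=6,fy=6,interpolation=cv2.INTER_CUBIC);v=cv2.convertScaleAbs(v,alpha=1.8)
    for z,r in ((.064,.016),(.07,.008),(0,.016)): ring(v,n,c,e[0],e[1],z+dz,r,f=6,ox=ox,oy=max(oy,0))
    save(n+'5c',v)
E
cd pics; python3 -c "
import cv2,numpy as np
a=cv2.imread('scene5c.png');b=cv2.imread('side5c.png');h=max(a.shape[0],b.shape[0])
o=np.zeros((h,a.shape[1]+b.shape[1],3),np.uint8);o[:a.shape[0],:a.shape[1]]=a;o[:b.shape[0],a.shape[1]:]=b;cv2.imwrite('both5c.png',cv2.resize(o,None,fx=.95,fy=.95))"
```

```text
(no output)
```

View pics/w5c.png

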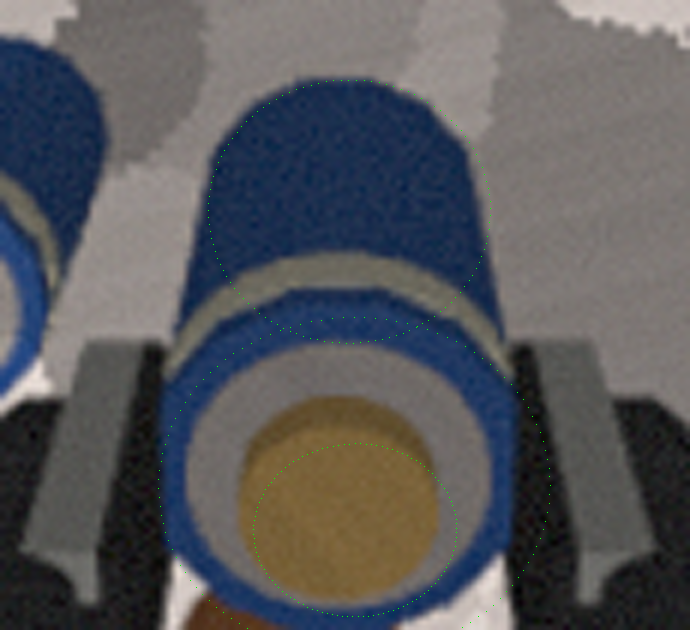

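View pics/both5c.png

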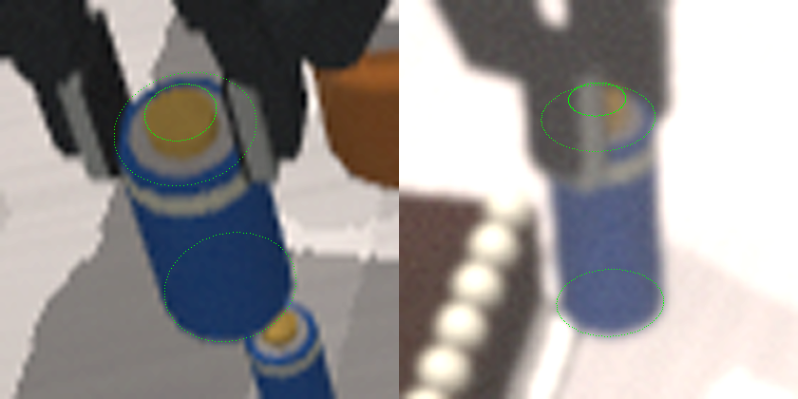

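Call:
move_arm --increments '[{"x": -0.05, "y": 0.12, "z": 0.02, "twist": 0}, {"x": -0.1, "y": 0.27, "z": 0.02, "twist": 0}, {"x": -0.17, "y": 0.44, "z": 0.02, "twist": 0}, {"x": -0.23, "y": 0.61, "z": 0.02, "twist": 0}, {"x": -0.3, "y": 0.78, "z": 0.02, "twist": 0}, {"x": -0.36, "y": 0.92, "z": 0.02, "twist": 0}, {"x": -0.388, "y": 0.99, "z": 0.02, "twist": 0}, {"x": -0.388, "y": 1.0, "z": 0.02, "twist": 0}, {"x": -0.388, "y": 1.0, "z": 0.02, "twist": 0}]'

```text
time: 6.95
eef_pos: [0.5315, 0.0754, 0.1911]
tool_rot: [-0.7, 0.094, 0.701, 0.095]
ft_force: [1.5, -0.4, -1.2]
gripper_width: 0.335
```

Call:
move_arm --increments '[{"x": 0, "y": 0.037, "z": 0, "twist": 0}, {"x": 0, "y": 0.037, "z": 0, "twist": 0}, {"x": 0, "y": 0.037, "z": 0, "twist": 0}]'

```text
time: 7.25
eef_pos: [0.5317, 0.0843, 0.1908]
tool_rot: [-0.7, 0.095, 0.701, 0.095]
ft_force: [-0.4, 0.3, -1.5]
gripper_width: 0.337
```

```bash
cat > chk.py <<'E'
from w import *
from scipy.spatial.transform import Rotation as Ro
tag=sys.argv[1]; off=float(sys.argv[2]) if len(sys.argv)>2 else .0284
s=state();R=Ro.from_quat(s['tool_rot']).as_matrix();e=s['eef_pos'];print(s['time'],e,s['ft_force'].round(1) if hasattr(s['ft_force'],'round') else s['ft_force'],np.arctan2(R[1,1],R[0,1]))
dz=e[2]-off; vs=[]
for n in ('scene','side'):
    im,c=shot(n+tag,n)
    u=proj(n,[[.5316,.0847,.1]],c)[0].astype(int);ox,oy=u-np.array([48,62]);ox=max(ox,0);oy=max(oy,0)
    f=4
    v=cv2.resize(im[oy:oy+124,ox:ox+98],None,fx=f,fy=f,interpolation=cv2.INTER_CUBIC);v=cv2.convertScaleAbs(v,alpha=1.6)
    for z,r in ((.064,.016),(.07,.008),(0,.016)): ring(v,n,c,e[0],e[1],z+dz,r,f=f,ox=ox,oy=oy)
    ring(v,n,c,.5316,.0847,.072,.0275,(255,0,0),f,ox,oy)
    vs.append(v)
h=max(v.shape[0] for v in vs)
vs=[cv2.copyMakeBorder(v,0,h-v.shape[0],0,0,cv2.BORDER_CONSTANT) for v in vs]
save('chk'+tag,np.hstack(vs))
E
python3 chk.py 6
```

```text
7.25 [0.53166101 0.08427542 0.19082362] [-0.4  0.3 -1.5] -1.8397069904322008
```

View pics/chk6.png

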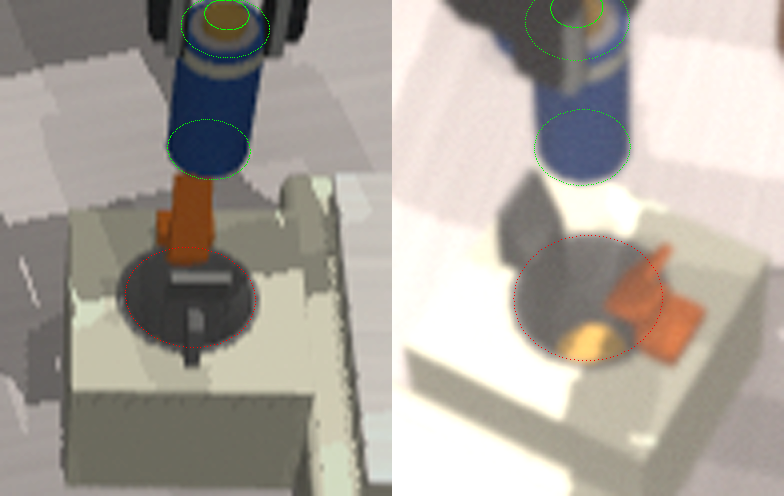

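Call:
move_arm --increments '[{"x": 0, "y": 0.001, "z": -0.1, "twist": 0}, {"x": 0, "y": 0.001, "z": -0.2, "twist": 0}, {"x": 0, "y": 0.001, "z": -0.26, "twist": 0}, {"x": 0, "y": 0.001, "z": -0.3, "twist": 0}, {"x": 0, "y": 0.001, "z": -0.33, "twist": 0}, {"x": 0, "y": 0.001, "z": -0.33, "twist": 0}, {"x": 0, "y": 0.001, "z": -0.33, "twist": 0}]'

```text
time: 8.05
eef_pos: [0.5318, 0.0844, 0.1088]
tool_rot: [-0.7, 0.095, 0.701, 0.095]
ft_force: [0.7, 0.4, -3.1]
gripper_width: 0.335
```

```bash
python3 chk.py 7
```

```text
8.05 [0.5317644  0.08441424 0.10882997] [ 0.7  0.4 -3.1] -1.8398715040963403
```

View pics/chk7.png

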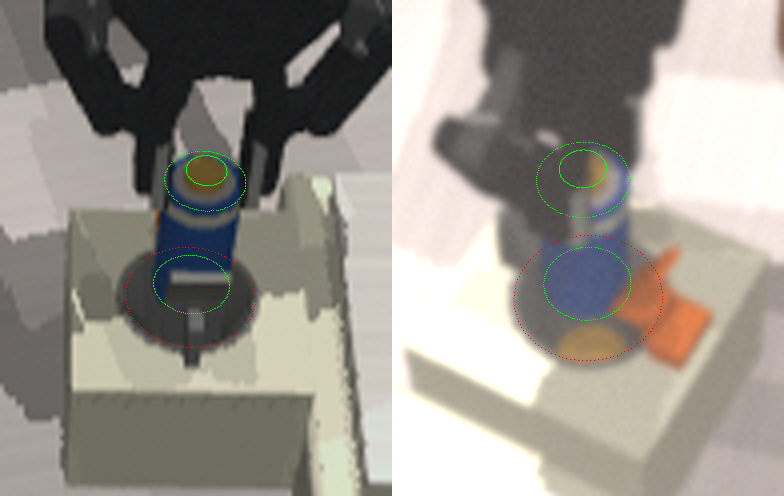

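Call:
move_arm --increments '[{"x": 0, "y": 0, "z": -0.03, "twist": 0}, {"x": 0, "y": 0, "z": -0.06, "twist": 0}, {"x": 0, "y": 0, "z": -0.09, "twist": 0}, {"x": 0, "y": 0, "z": -0.1, "twist": 0}, {"x": 0, "y": 0, "z": -0.1, "twist": 0}]'

```text
time: 8.65
eef_pos: [0.5315, 0.0844, 0.0833]
tool_rot: [-0.7, 0.095, 0.701, 0.095]
ft_force: [1.4, -0.6, -3.2]
gripper_width: 0.335
```

Call:
move_arm --increments '[{"x": 0, "y": 0, "z": -0.02, "twist": 0}, {"x": 0, "y": 0, "z": -0.04, "twist": 0}, {"x": 0, "y": 0, "z": -0.05, "twist": 0}, {"x": 0, "y": 0, "z": -0.05, "twist": 0}]'

```text
time: 9.05
eef_pos: [0.5313, 0.0844, 0.0703]
tool_rot: [-0.7, 0.095, 0.702, 0.095]
ft_force: [1.8, -0.2, -2.9]
gripper_width: 0.334
```

Call:
move_arm --increments '[{"x": 0, "y": 0, "z": -0.015, "twist": 0}, {"x": 0, "y": 0, "z": -0.03, "twist": 0}, {"x": 0, "y": 0, "z": -0.035, "twist": 0}, {"x": 0, "y": 0, "z": -0.035, "twist": 0}]'

```text
time: 9.45
eef_pos: [0.5311, 0.0844, 0.0613]
tool_rot: [-0.7, 0.095, 0.702, 0.095]
ft_force: [2.5, -0.4, -2.4]
gripper_width: 0.333
```

```bash
python3 chk.py 8
```

```text
9.45 [0.53114873 0.08443021 0.06126425] [ 2.5 -0.4 -2.4] -1.8398093317341966
```

View pics/chk8.png

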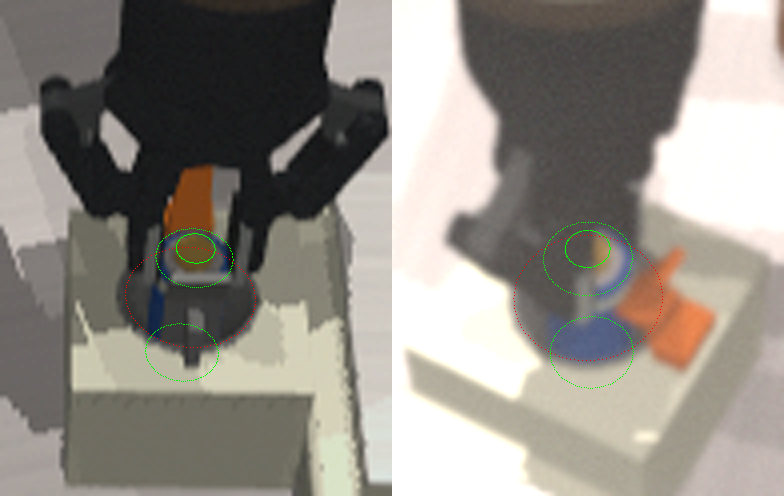

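Call:
move_arm --increments '[{"x": 0, "y": 0, "z": -0.006, "twist": 0}, {"x": 0, "y": 0, "z": -0.012, "twist": 0}, {"x": 0, "y": 0, "z": -0.012, "twist": 0}, {"x": 0, "y": 0, "z": -0.012, "twist": 0}]'

```text
time: 9.95
eef_pos: [0.5311, 0.0845, 0.0585]
tool_rot: [-0.7, 0.095, 0.702, 0.095]
ft_force: [1.7, 0.5, 0.4]
gripper_width: 0.335
```

Call:
move_arm --increments '[{"x": 0, "y": 0, "z": -0.004, "twist": 0}, {"x": 0, "y": 0, "z": -0.004, "twist": 0}, {"x": 0, "y": 0, "z": -0.004, "twist": 0}]'

```text
time: 10.25
eef_pos: [0.5312, 0.0845, 0.0575]
tool_rot: [-0.7, 0.095, 0.702, 0.095]
ft_force: [2.5, 0.3, 1.3]
gripper_width: 0.337
```

Call:
move_arm --increments '[{"x": 0, "y": 0, "z": 0, "twist": 0}, {"x": 0, "y": 0, "z": 0, "twist": 0}, {"x": 0, "y": 0, "z": 0, "twist": 0}, {"x": 0, "y": 0, "z": 0, "twist": 0}]' --hand 0.1

```text
time: 10.65
eef_pos: [0.531, 0.0845, 0.0574]
tool_rot: [-0.7, 0.095, 0.702, 0.095]
ft_force: [-0.1, -0.1, -0.1]
gripper_width: 0.552
```

```bash
python3 chk.py 9 .0275
```

```text
10.65 [0.53103414 0.08448915 0.05738023] [-0.1 -0.1 -0.1] -1.8397961578412816
```

View pics/chk9.png

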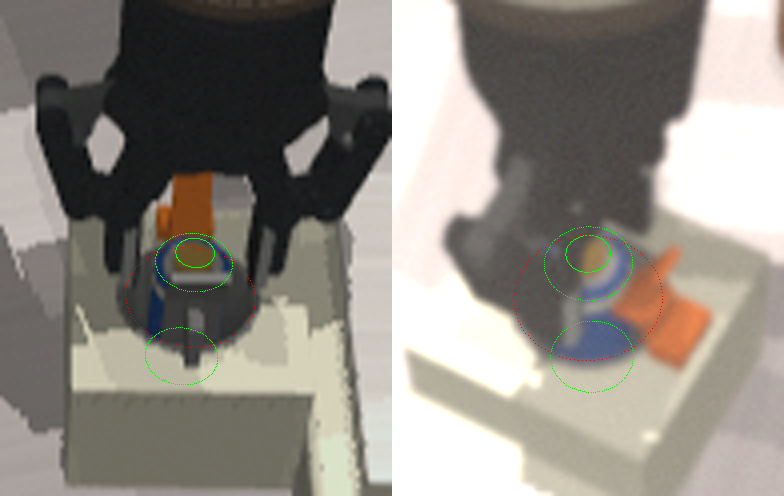

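Call:
move_arm --increments '[{"x": 0, "y": 0, "z": 0.05, "twist": 0}, {"x": 0, "y": 0, "z": 0.14, "twist": 0}, {"x": 0, "y": 0, "z": 0.28, "twist": 0}, {"x": 0.01, "y": -0.002, "z": 0.36, "twist": 0}, {"x": 0.01, "y": -0.002, "z": 0.36, "twist": 0}]'

```text
time: 11.25
eef_pos: [0.5351, 0.084, 0.1514]
tool_rot: [0.702, -0.094, -0.7, -0.095]
ft_force: [-0.6, -0.0, -0.3]
gripper_width: 0.547
```

Call:
move_arm --increments '[{"x": 0, "y": 0, "z": 0, "twist": 0}, {"x": 0, "y": 0, "z": 0, "twist": 0}, {"x": 0, "y": 0, "z": 0, "twist": 0}, {"x": 0, "y": 0, "z": 0, "twist": 0}, {"x": 0, "y": 0, "z": 0, "twist": 0}, {"x": 0, "y": 0, "z": 0, "twist": 0}, {"x": 0, "y": 0, "z": 0, "twist": 0}]' --hand -1

```text
time: 11.95
eef_pos: [0.5351, 0.084, 0.1513]
tool_rot: [0.702, -0.094, -0.7, -0.095]
ft_force: [-0.0, 0.3, 0.1]
gripper_width: -0.003
```

```bash
sed -e 's/e=s\[.eef_pos.\]/e=np.array([.5316,.0847,.03])/' chk.py > chk2.py; python3 chk2.py 10 0; python3 -c "
from h import *;s=state();print(s['eef_pos'],s['gripper_width'],s['ft_force'])"
```

```text
11.95 [0.5316 0.0847 0.03  ] [-0.   0.3  0.1] -1.8397312900880134
[0.53511177 0.08399513 0.15138627] 0.001090817703813647 [-0.18928257 -0.36645785  0.58566981]
```

View pics/chk10.png

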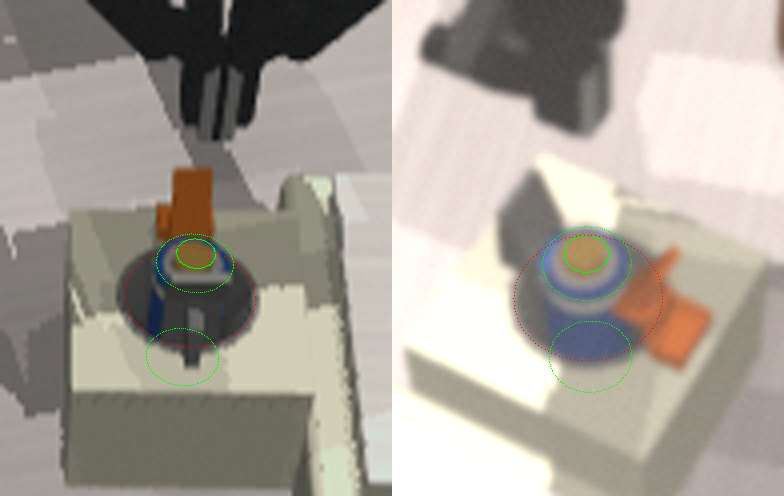

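```bash
python3 - <<'E'
from t import *
o={}
for n in ('scene','side'):
    u=proj(n,[[.5316,.0847,.1]])[0].astype(int); o[n]=np.maximum(u-np.array([48,62]),0)
F=lambda x,y,n:np.array([(x+.5)/4-.5,(y+.5)/4-.5])+o[n]
print(tri(F(217,139,'scene'),F(186,136,'side')))
print(tri(F(217,139,'scene'),F(180,132,'side')))
for z in (.1514,.16,.165,.17): print(z,((proj('scene',[[.5351,.084,z]])[0]-o['scene'])*4).round(),((proj('side',[[.5351,.084,z]])[0]-o['side'])*4).round())
E
```

```text
(array([0.533 , 0.086 , 0.1693]), np.float64(0.0014))
(array([0.5347, 0.0856, 0.1708]), np.float64(0.0006))
0.1514 [207. 173.] [180. 162.]
0.16 [209. 158.] [179. 147.]
0.165 [210. 149.] [178. 138.]
0.17 [211. 140.] [178. 128.]
```

Call:
move_arm --increments '[{"x": 0, "y": 0, "z": -0.08, "twist": 0}, {"x": 0, "y": 0, "z": -0.16, "twist": 0}, {"x": 0, "y": 0, "z": -0.22, "twist": 0}, {"x": 0, "y": 0, "z": -0.24, "twist": 0}, {"x": 0, "y": 0, "z": -0.24, "twist": 0}]'

```text
time: 12.55
eef_pos: [0.5349, 0.084, 0.0911]
tool_rot: [0.701, -0.095, -0.7, -0.095]
ft_force: [-0.4, -0.1, -0.5]
gripper_width: -0.001
```

```bash
python3 chk2.py 11 0
```

```text
12.55 [0.5316 0.0847 0.03  ] [-0.4 -0.1 -0.5] -1.8397822639031653
```

View pics/chk11.png

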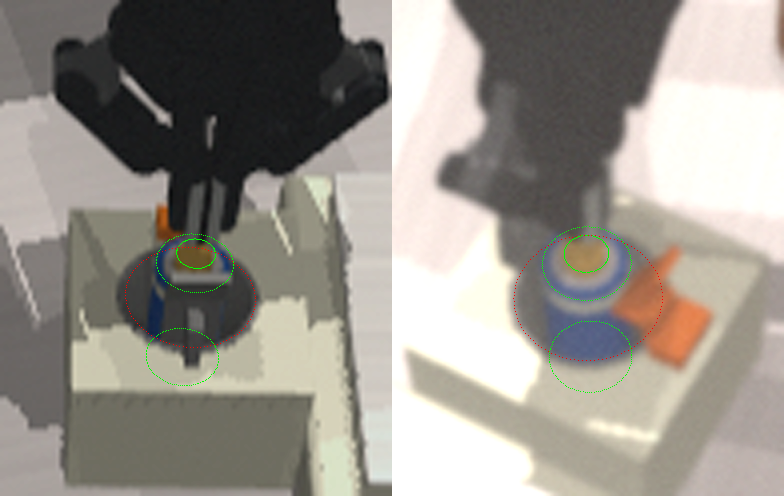

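Call:
move_arm --increments '[{"x": -0.003, "y": -0.009, "z": -0.01, "twist": 0}, {"x": -0.003, "y": -0.009, "z": -0.02, "twist": 0}, {"x": -0.003, "y": -0.009, "z": -0.03, "twist": 0}, {"x": -0.003, "y": -0.009, "z": -0.035, "twist": 0}, {"x": -0.003, "y": -0.009, "z": -0.035, "twist": 0}]'

```text
time: 13.15
eef_pos: [0.5346, 0.0818, 0.0832]
tool_rot: [0.702, -0.094, -0.7, -0.095]
ft_force: [1.0, 0.5, 0.1]
gripper_width: -0.001
```

Call:
move_arm --increments '[{"x": 0, "y": 0, "z": -0.008, "twist": 0}, {"x": 0, "y": 0, "z": -0.016, "twist": 0}, {"x": 0, "y": 0, "z": -0.016, "twist": 0}]'

```text
time: 13.45
eef_pos: [0.5345, 0.0818, 0.0789]
tool_rot: [0.702, -0.094, -0.7, -0.095]
ft_force: [0.4, 0.4, 0.1]
gripper_width: 0.006
```

```bash
python3 chk2.py 12 0
```

```text
13.45 [0.5316 0.0847 0.03  ] [0.4 0.4 0.1] -1.8397346850386906
```

View pics/chk12.png

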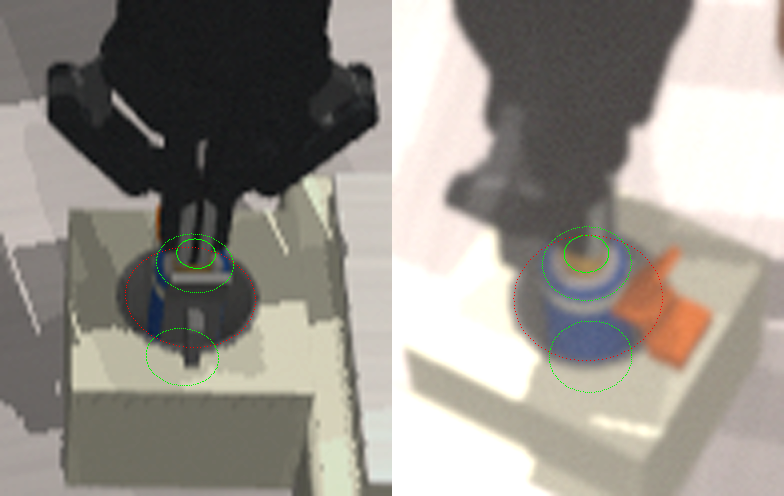

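Call:
move_arm --increments '[{"x": 0, "y": 0, "z": -0.006, "twist": 0}, {"x": 0, "y": 0, "z": -0.012, "twist": 0}, {"x": 0, "y": 0, "z": -0.012, "twist": 0}]'

```text
time: 13.85
eef_pos: [0.5345, 0.0818, 0.076]
tool_rot: [0.702, -0.094, -0.7, -0.095]
ft_force: [0.0, -0.7, -0.2]
gripper_width: 0.001
```

Call:
move_arm --increments '[{"x": 0, "y": 0, "z": -0.006, "twist": 0}, {"x": 0, "y": 0, "z": -0.012, "twist": 0}, {"x": 0, "y": 0, "z": -0.012, "twist": 0}]'

```text
time: 14.15
eef_pos: [0.5344, 0.0818, 0.0728]
tool_rot: [0.702, -0.094, -0.7, -0.095]
ft_force: [-0.4, -0.6, 0.3]
gripper_width: 0.004
```

```bash
python3 chk2.py 13 0
```

```text
14.15 [0.5316 0.0847 0.03  ] [-0.4 -0.6  0.3] -1.8397303658385948
```

View pics/chk13.png

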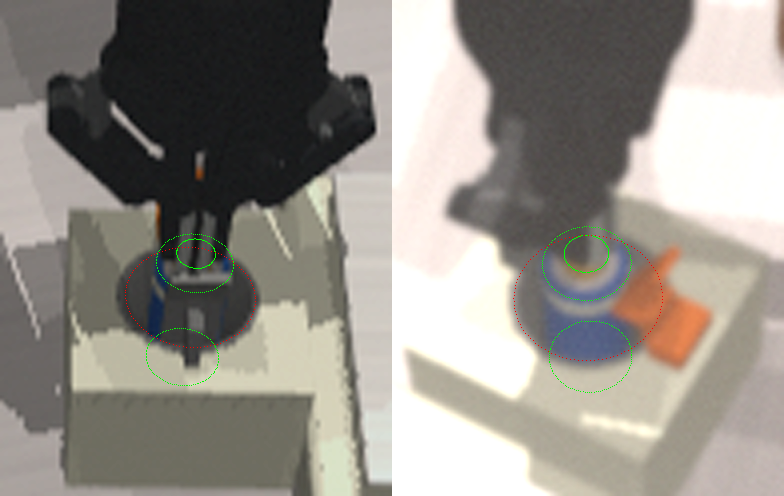

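Call:
move_arm --increments '[{"x": 0, "y": 0, "z": -0.006, "twist": 0}, {"x": 0, "y": 0, "z": -0.012, "twist": 0}, {"x": 0, "y": 0, "z": -0.012, "twist": 0}]'

```text
time: 14.55
eef_pos: [0.5345, 0.0818, 0.0699]
tool_rot: [0.702, -0.094, -0.7, -0.095]
ft_force: [0.0, 0.6, 2.2]
gripper_width: 0.0
```

Call:
move_arm --increments '[{"x": 0, "y": 0, "z": -0.006, "twist": 0}, {"x": 0, "y": 0, "z": -0.012, "twist": 0}, {"x": 0, "y": 0, "z": -0.012, "twist": 0}]'

```text
time: 14.85
eef_pos: [0.5346, 0.0818, 0.067]
tool_rot: [0.702, -0.094, -0.7, -0.095]
ft_force: [-0.5, -0.0, 2.9]
gripper_width: 0.004
```

```bash
python3 - <<'E'
from w import *
vs=[]
for n in ('scene','side'):
    im,c=shot(n+'14',n)
    u=proj(n,[[.5316,.0847,.1]],c)[0].astype(int);ox,oy=u-np.array([24,32])
    v=cv2.resize(im[oy:oy+62,ox:ox+48],None,fx=8,fy=8,interpolation=cv2.INTER_CUBIC);v=cv2.convertScaleAbs(v,alpha=2.2 if n=='scene' else 1.4)
    ring(v,n,c,.5316,.0847,.1,.008,f=8,ox=ox,oy=oy);ring(v,n,c,.5316,.0847,.094,.016,f=8,ox=ox,oy=oy)
    vs.append(v)
save('z14',np.hstack(vs))
E
```

```text
(no output)
```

View pics/z14.png

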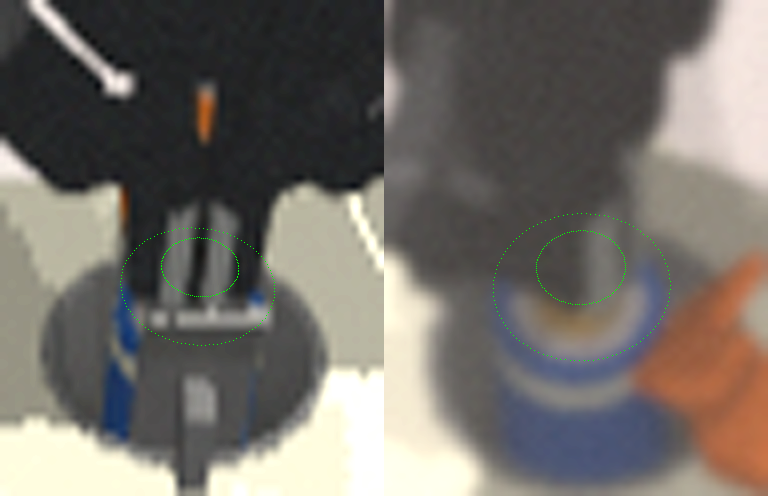

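The fingertips are on the cap and the cell is being pressed down against the spring (2.9 N). I keep pressing.

Call:
move_arm --increments '[{"x": 0, "y": 0, "z": -0.008, "twist": 0}, {"x": 0, "y": 0, "z": -0.016, "twist": 0}, {"x": 0, "y": 0, "z": -0.016, "twist": 0}]'

```text
time: 15.25
eef_pos: [0.5346, 0.0818, 0.063]
tool_rot: [0.702, -0.094, -0.7, -0.095]
ft_force: [-0.9, 0.5, 4.1]
gripper_width: -0.0
```

Call:
move_arm --increments '[{"x": 0, "y": 0, "z": -0.006, "twist": 0}, {"x": 0, "y": 0, "z": -0.012, "twist": 0}, {"x": 0, "y": 0, "z": -0.012, "twist": 0}]'

```text
time: 15.55
eef_pos: [0.5346, 0.0818, 0.0601]
tool_rot: [0.702, -0.094, -0.7, -0.095]
ft_force: [-2.3, 0.3, 5.1]
gripper_width: -0.001
```

Call:
move_arm --increments '[{"x": 0, "y": 0, "z": -0.004, "twist": 0}, {"x": 0, "y": 0, "z": -0.008, "twist": 0}, {"x": 0, "y": 0, "z": -0.008, "twist": 0}]'

```text
time: 15.85
eef_pos: [0.5346, 0.0818, 0.0582]
tool_rot: [0.702, -0.094, -0.7, -0.095]
ft_force: [-1.3, 0.5, 4.9]
gripper_width: -0.006
```

Call:
move_arm --increments '[{"x": 0, "y": 0, "z": -0.004, "twist": 0}, {"x": 0, "y": 0, "z": -0.004, "twist": 0}, {"x": 0, "y": 0, "z": -0.004, "twist": 0}]'

```text
time: 16.15
eef_pos: [0.5346, 0.0818, 0.0573]
tool_rot: [0.702, -0.094, -0.7, -0.095]
ft_force: [-1.8, -0.8, 6.7]
gripper_width: -0.002
```

Call:
move_arm --increments '[{"x": 0, "y": 0, "z": -0.004, "twist": 0}, {"x": 0, "y": 0, "z": -0.004, "twist": 0}, {"x": 0, "y": 0, "z": -0.004, "twist": 0}]'

```text
time: 16.45
eef_pos: [0.5347, 0.0819, 0.057]
tool_rot: [0.702, -0.094, -0.699, -0.095]
ft_force: [-5.9, -0.1, 13.2]
gripper_width: -0.003
```

```bash
sed 's/\.1,\.008/.088,.008/;s/\.094,\.016/.082,.016/' > z.py <<'E'
from w import *
tag=sys.argv[1];vs=[]
s=state();print(s['time'],s['eef_pos'],s['ft_force'])
for n in ('scene','side'):
    im,c=shot(n+tag,n)
    u=proj(n,[[.5316,.0847,.1]],c)[0].astype(int);ox,oy=u-np.array([24,32])
    v=cv2.resize(im[oy:oy+62,ox:ox+48],None,fx=8,fy=8,interpolation=cv2.INTER_CUBIC);v=cv2.convertScaleAbs(v,alpha=2.2 if n=='scene' else 1.4)
    ring(v,n,c,.5316,.0847,.1,.008,f=8,ox=ox,oy=oy);ring(v,n,c,.5316,.0847,.094,.016,f=8,ox=ox,oy=oy)
    vs.append(v)
save('z'+tag,np.hstack(vs))
E
python3 z.py 15
```

```text
16.45 [0.53471435 0.08187374 0.05702026] [-5.906511   -0.11282348 13.15935149]
```

View pics/z15.png

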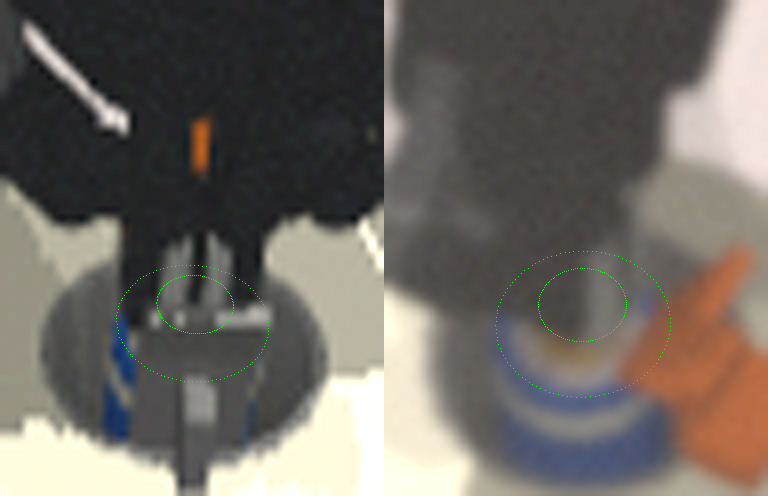

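The catch nose has moved inward over the shoulder (side crop 640 → 622 px) and the force rose to 13 N, so it looks snapped. I back off gently and check.

Call:
move_arm --increments '[{"x": 0, "y": 0, "z": 0.01, "twist": 0}, {"x": 0, "y": 0, "z": 0.03, "twist": 0}, {"x": 0, "y": 0, "z": 0.08, "twist": 0}, {"x": 0, "y": 0, "z": 0.08, "twist": 0}]'

```text
time: 16.95
eef_pos: [0.5356, 0.0819, 0.0788]
tool_rot: [0.703, -0.094, -0.699, -0.095]
ft_force: [0.1, 0.5, -0.0]
gripper_width: 0.0
```

```bash
python3 z.py 16
```

```text
16.95 [0.53555507 0.08190248 0.07881157] [ 0.05724877  0.54833677 -0.04802648]
```

View pics/z16.png

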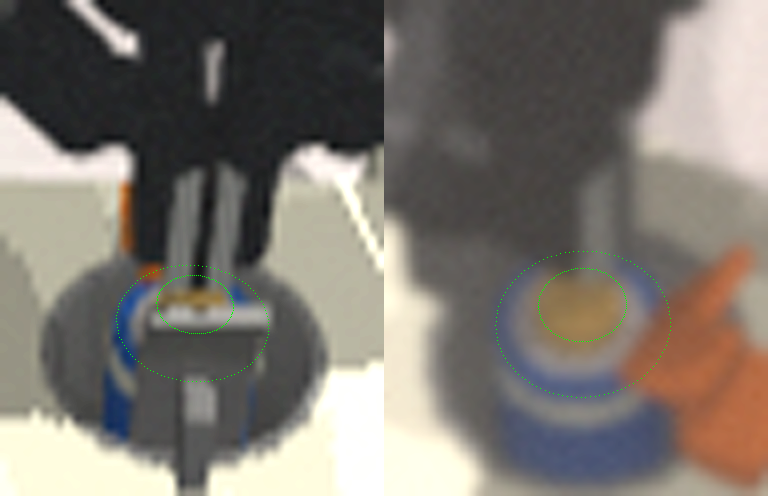

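The cap top now sits on the 88 mm ring with no finger contact, and the orange nose is over the shoulder. I retract well clear for a final look.

Call:
move_arm --increments '[{"x": 0, "y": 0, "z": 0.1, "twist": 0}, {"x": 0, "y": 0, "z": 0.25, "twist": 0}, {"x": 0, "y": 0, "z": 0.4, "twist": 0}, {"x": 0, "y": 0, "z": 0.5, "twist": 0}, {"x": 0, "y": 0, "z": 0.5, "twist": 0}, {"x": 0, "y": 0, "z": 0.5, "twist": 0}, {"x": 0, "y": 0, "z": 0.5, "twist": 0}]'

```text
time: 17.75
eef_pos: [0.5344, 0.0819, 0.2009]
tool_rot: [0.702, -0.094, -0.7, -0.095]
ft_force: [-0.3, -0.2, -0.2]
gripper_width: -0.001
```

```bash
python3 z.py 17; python3 - <<'E'
from w import *
im,c=pickle.load(open('scene17.pkl','rb'));save('scene17',cv2.convertScaleAbs(im,alpha=1.4))
for d in imaging.regions_of('scene','used_cell_center'):print(d['conf'],d['bbox'])
E
```

```text
17.75 [0.53441032 0.08187377 0.20091682] [-0.30196577 -0.21918549 -0.18086988]
0.57 [161.0, 171.6, 32.0, 34.8]
```

View pics/z17.png

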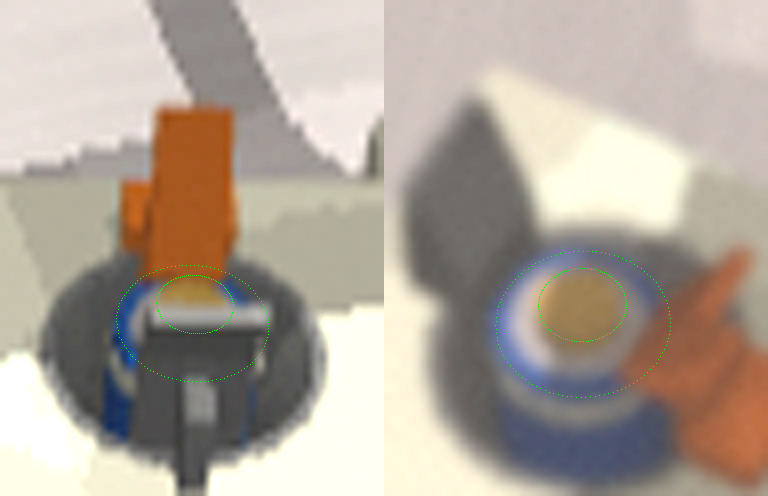

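View pics/scene17.png

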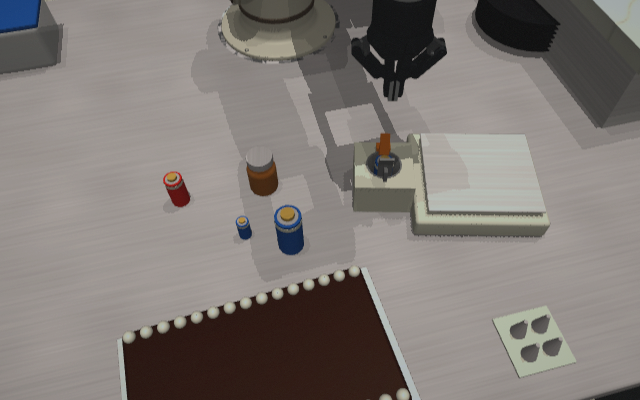

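The cell is held with its cap at about 88 mm (side crop centre 582,305) and the catch is over the shoulder. The red cell still stands at (177,188), unchanged, and the gripper is clear.

```bash
python3 -c "
from plant import bot
print(bot.finish_job())"
```

```text
the job is handed in; nothing more can be done
None
```

The blue fresh cell, the middle-sized of the three look-alikes, is in the scale's well, brass cap up, held down by the orange catch. I stood it on the spring contact, let go, pressed the cap down with the closed fingertips (13 N at most), and backed off. I handed the job in at about 18 s of the 46 s allowed.

**Final checks:**
- After the fingers left, the cap top sat at the 88 mm level in both camera views, with the catch nose over the shoulder.
- The wrist force was about 0.
- The red cell and the other objects I checked in the picture stand where they were.

**Disagreements:**
- In the pictures the fingertips looked about 17 to 22 mm higher than the reported TCP, and contact with the cap came about 12 mm lower than that predicted. I went by contact forces and pictures instead.
- The held cell looked 5 to 9% too small in the wrist picture. I used the scene and side cameras instead; they agreed with each other to about 2 mm.
- At the bottom of the press there was a side force of about 6 N, probably the fingers brushing the back-rest. It was gone once I retracted.

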